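# Unclamp a drilled pan planter and nest it on the stack

## Task

The enamel pan in the drilling jig has its drainage hole. Lift the jig's sprung clamp arm until it stays open by itself, take the pan off the jig and nest it, mouth down as it is, on the stack of two finished pans: fully seated, its handle fanned well clear of the two handles under it. Set it down rather than dropping it, leave the clamp arm standing open, and do not shift the stack or the other things on the bench.

Things in the scene. Friction and masses are not known exactly. Their poses are not given: they have to be found in the camera images.
- jig: Fixed drilling jig, plywood board 235 x 190 x 18 mm. Origin on the bench under the centre of the pan's seat; x points to the hinge end, z up. Inside the pan a wooden block (58 mm across) rises 42 mm above the board. Steel hinge brackets: x 82 to 128, y within 40 mm, 130 mm high; spring tube beside them on the -y side, out to y = -75.
- clamp_hinge (a point): Axis of the clamp arm's hinge: in the jig's frame 95 mm from the origin along x and 90 mm up; the hinge axis runs along the jig's y.
- clamp_grip (a point): Middle of the clamp arm's grip, a black rubber-sleeved round crossbar 18 mm thick along the jig's y, 170 mm from the hinge (arm shut: 75 mm from the jig's origin along -x, 90 mm up). It joins two side bars (18 mm high) with 84 mm clear between them; 57 mm free below it, 46 mm free behind it to the drill-bush plate.
- clamp_arm (a joint): Clamp arm angle, rad. 0 shut: level, towards the jig's -x, its drill bush pressing on the pan. Grows as the crossbar is lifted up and over towards the hinge end; 1.57 upright, 1.85 open stop. The spring pulls it shut below about 1.2 and open to the stop beyond. About 8 N at the crossbar starts it, less higher up; damped.
- pan: White enamel pan to move, mouth down in the jig. Origin: centre of its rim plane (underside); z up; handle along +x. 58 mm high: rim 88 mm across, wall 2 mm, narrowing to 66 mm at 44 mm up; on top a straight round foot 56 mm across, 14 mm high, flat, with a 10 mm hole. Wooden handle 20 mm thick, from 66 to 151 mm out, centre line 12.5 mm above the rim plane. About 0.18 kg.
- pan_handle_end (a point): Outer end of that pan's handle, 150 mm from its axis.
- pan_mid: Upper of the two finished pans nested mouth down on the slatted wooden riser; same pan, same frame (handle along +x). The next pan is fully seated over it when its origin is 14 mm above this one's, with about 1 mm of side play. Handles overlap seen from above when less than about 17 degrees apart; below about 11 they foul and the pan cannot seat.
- pan_mid_handle_end (a point): Outer end of that pan's handle, 150 mm from its axis.
- pan_low: The lower one of the two finished pans, resting on the riser (20 mm high); same pan, same frame.
- pan_low_handle_end (a point): Outer end of that pan's handle, 150 mm from its axis.
- plant: Bystander: succulent in a six-sided glazed pot, 92 mm across, about 110 mm high. Origin under its centre.
- drill: Bystander: cordless drill lying on its side, about 220 x 195 x 66 mm, with the bit along its -x and the handle towards -y. Origin under its motor.
- brush: Bystander: small brush lying on the bench, about 200 mm long. Origin under its middle.
Mind the look-alikes: they are no part of the job. What is shaped like the pan but green or purple is not meant.

How it is judged:
By the outcome, as a careful person would: the job done as asked, in the order asked, and still so for the second after the job is handed in, with the robot touching nothing.
It also fails if it takes over 51 s, if anything falls off the work surface, if the arm or the gripper's body presses on something with over 40 N, if the wrist force passes 120 N, or if a joint passes its speed limit or range.

## Robot

A 6-joint arm with a two-finger parallel gripper is mounted at the origin on the work surface. World frame = base frame: x ahead of the robot, y to its left, z up, the work surface at z = 0. Lengths are in m, angles in degrees, forces in N, time in s.
With the tool pointing down it reaches from about 0.225 to 0.725 m from the base axis. Payload 3.1 kg.
Tool frame: the origin (TCP) lies between the finger pads; the fingertips stand 8 mm ahead of it and the grasp point (between the pads) lies 11 mm behind it; x points along the fingers, z is the direction in which the jaws open and shut, and the axes are right-handed (so a half turn about x gives the same grasp; the last joint's range is limited). The gripper opens to 85 mm and grips with 20 to 120 N. Pads are 22 mm wide; open, the fingers measure 114 mm over their backs; the gripper's body (76 mm by 85 mm) begins 54 mm behind the grasp point. The pads swing forward as they close: fully open they stand 13 mm farther back than shut.
Start: joints at [60.115, 2.75, 5.684, 92.934, 0, 82.678], TCP at [0.201, 0.485, 0.239] pointing down, gripper open.
Joint ranges: [-166.93, 166.93], [-56.73, 111.36], [-69.38, 81.34], [-121.58, 131.49], [-85.45, 84.26], [-180, 180]. Speed limits (degrees/s): [159.86, 159.86, 180, 180, 180, 180].

## Interface

Orientations are given as [roll, pitch, yaw] about the fixed x, y, z axes, in that order (R = Rz(yaw) Ry(pitch) Rx(roll)).
In Python, from plant import r gives the robot as it stands. The module is installed in compiled form; this text tells all that it offers.
- The arm moves only by the tool send_rows, never from a script. Its argument "moves" is a list of rows, each a list of 7 numbers: the closure, from 0 (fully open) to 1 (shut), then the shift along the world's x, y, z in units of 30 mm (1.0 is 30 mm), then the turn, a rotation vector about the world's x, y, z in degrees. In form: [[jaw, dx, dy, dz, ax, ay, az], ...]. A call has 1 to 8 rows; each row is the pose to reach, as a shift and turn from the pose commanded when the call began; what a row does not reach only later rows make up. A row lasts 1/10 s, in which the tool goes at most 50 mm and 8.59 degrees, less where a joint would pass 70% of its speed; a pose out of reach is approached as far as the arm can. A call with a gripper value outside its range is refused whole. The fingers move at their own pace and stop on an object; "grip_force" is the grip in N (left out, the last holds). Time passes only in rows, so rows that repeat a pose let the fingers close. It gives the time, the measured TCP pose, the force and the opening at its end, in the units of the state.
- r.read_state(): the state, without advancing time (a new reading comes with each control period).
- r.snapshot(name): name is "scene" or "top" or "wrist"; returns the picture (400x640x3 uint8, blue, green, red); there is no depth.
- r.camera_info(name): a dict with "K" (3x3 intrinsics, pixels), "k1" (the pictures are not rectified: a ray, as slopes to the right and down, at radius r is drawn at 1 + k1 r^2 times it, then the intrinsics apply), "extrinsics" (4x4, takes a point from camera to world coordinates); the wrist camera has in their place "tool_from_camera" (4x4, takes a point from camera to tool coordinates, whose origin is the TCP and whose axes are the tool frame's). Camera axes: x right, y down, z forward; pixel columns grow to the right and rows downward; lengths in m; the calibration is good to about 2 mm. A picture is of the moment at which its call begins: read the wrist's pose just before it. camera_info takes no time and is no camera call.
- r.job_done(): hands the job in, once; it reports no verdict.
The state is a dict: "time": time; "joints": joint angles; "dq": joint speeds; "tau": joint torques, N m; "position": TCP position; "ee_rot": TCP orientation; "force": force on the tool from outside, world axes, zero at the start; "wrist_torque": the same for the moment, N m; "finger_gap": finger opening in m.
Only numpy, scipy, OpenCV 4.12 (cv2) and the standard library are available. Lean on these libraries where they do the work, as an engineer would, in place of code of your own. Each camera call takes 0.05 s, during which the arm holds its last target. There are 200 camera calls.

## Working session

There is one attempt and no reset: what is moved stays moved. The work goes in short steps, Python scripts to look and compute and a tool call to move; the robot and the scene stay as the last step left them, time stands still between calls to the robot, and variables do not carry over. Pictures are saved under pics/ and viewed, about 8 in all and at most 12, crops included, and the job is handed in when it is done.

Besides the shell and the picture viewer there is one more tool, called after ">>>" by a JSON object that holds its "api" and its "payload", one argument or row to a line. send_rows: Moves the arm, as the interface text tells. Its arguments: {"type":"object","properties":{"moves":{"type":"array","items":{"type":"array","items":{"type":"number"}}},"grip_force":{"type":"number"}},"required":["moves"]}

```bash
mkdir -p pics; python3 - <<'E'
from plant import r
import cv2,numpy as np
s=r.read_state(); print(s)
for n in ("scene","top"):
    im=r.snapshot(n); cv2.imwrite(f"pics/{n}0.png",im)
    print(n,r.camera_info(n))
print(r.camera_info("wrist"))
E
```

```text
{'time': 0.0, 'joints': array([ 6.01134673e+01,  2.79006966e+00,  5.59001448e+00,  9.29334017e+01,
       -1.37138995e-03,  8.26757700e+01]), 'dq': array([-1.85420763e-02, -1.31603473e-02, -2.43856435e-02, -2.36241750e-02,
        9.30852976e-02, -2.92077687e-05]), 'tau': array([-3.95125289e-05, -3.38784277e+01,  3.20013034e+01,  2.03931687e-02,
       -1.46139860e-04,  4.05732067e-06]), 'position': array([0.20116741, 0.48427724, 0.23812878]), 'ee_rot': array([ 173.26451418,   89.86653609, -119.29778693]), 'force': array([-0.42482359,  0.24311756, -0.52204032]), 'wrist_torque': array([ 0.03605034, -0.05866276,  0.01316217]), 'finger_gap': 0.08551604436388514}
scene {'K': array([[408.37237437,   0.        , 321.50389212],
       [  0.        , 408.37237437, 203.23763351],
       [  0.        ,   0.        ,   1.        ]]), 'k1': -0.07798662010131667, 'extrinsics': array([[-0.45659189,  0.70859835, -0.53797047,  1.26642881],
       [ 0.8896144 ,  0.35650493, -0.28546533,  0.36265931],
       [-0.01049114, -0.60892743, -0.79315655,  1.09761315],
       [ 0.        ,  0.        ,  0.   
[... 422 characters left out ...]
4, -2.16225477e-01, -9.76343290e-01,
         1.22877615e+00],
       [ 0.00000000e+00,  0.00000000e+00,  0.00000000e+00,
         1.00000000e+00]])}
{'K': array([[331.19075264,   0.        , 322.48008983],
       [  0.        , 331.19075264, 198.68744289],
       [  0.        ,   0.        ,   1.        ]]), 'k1': 0.020994586674782628, 'tool_from_camera': array([[-1.16293555e-03, -3.12956935e-01,  9.49766605e-01,
        -1.35406655e-01],
       [ 6.70694241e-04, -9.49767278e-01, -3.12956336e-01,
         8.04808966e-02],
       [ 9.99999099e-01,  2.73054944e-04,  1.31441655e-03,
        -1.10526794e-03],
       [ 0.00000000e+00,  0.00000000e+00,  0.00000000e+00,
         1.00000000e+00]])}
```

View pics/scene0.png

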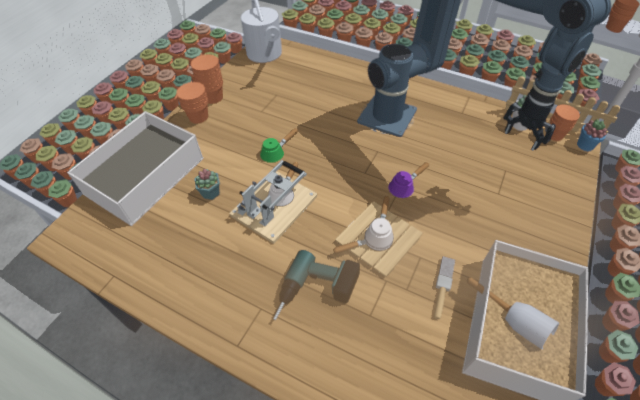

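View pics/top0.png

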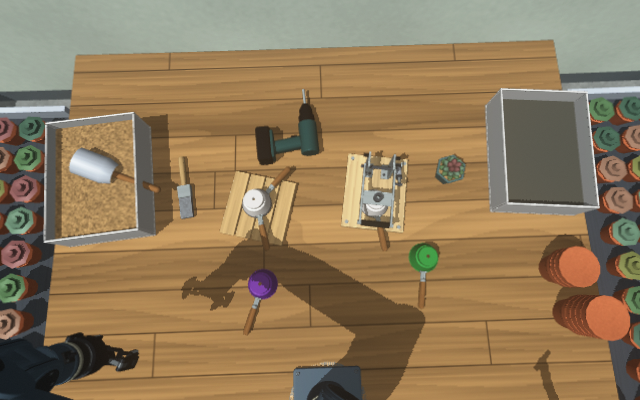

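```bash
cat > h.py <<'E'
import numpy as np,cv2
from plant import r
from scipy.spatial.transform import Rotation as R
def pose(s=None):
    s=s or r.read_state()
    T=np.eye(4);T[:3,:3]=R.from_euler('xyz',s['ee_rot'],degrees=True).as_matrix();T[:3,3]=s['position'];return T
def cam(n,T=None):
    c=r.camera_info(n)
    return c['K'],c['k1'],(c['extrinsics'] if n!='wrist' else T@c['tool_from_camera'])
def ray(C,uv):
    K,k,E=C; d=(np.array(uv,float)-K[:2,2])/K[0,0]; u=d.copy()
    for _ in range(8): u=d/(1+k*(u@u))
    v=E[:3,:3]@np.r_[u,1]; return E[:3,3],v
def onz(C,uv,z):
    o,v=ray(C,uv); return o+v*(z-o[2])/v[2]
def proj(C,p):
    K,k,E=C; q=E[:3,:3].T@(np.array(p)-E[:3,3]); u=q[:2]/q[2]; return K[0,0]*u*(1+k*(u@u))+K[:2,2]
E
python3 - <<'E'
from h import *
a=cv2.imread('pics/top0.png')[140:270,215:445]; b=cv2.imread('pics/scene0.png')[140:290,215:445]
cv2.imwrite('pics/c1.png',np.vstack([cv2.resize(a,None,fx=2.4,fy=2.4,interpolation=2)[:,:552],cv2.resize(b,None,fx=2.4,fy=2.4,interpolation=2)[:286]])[:600])
cv2.imwrite('pics/top_c.png',cv2.resize(a,None,fx=3.4,fy=3.4,interpolation=cv2.INTER_CUBIC))
b=cv2.imread('pics/scene0.png')[145:285,220:430]
cv2.imwrite('pics/scene_c.png',cv2.resize(b,None,fx=3.8,fy=3.8,interpolation=cv2.INTER_CUBIC))
E
```

```text
(no output)
```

View pics/top_c.png

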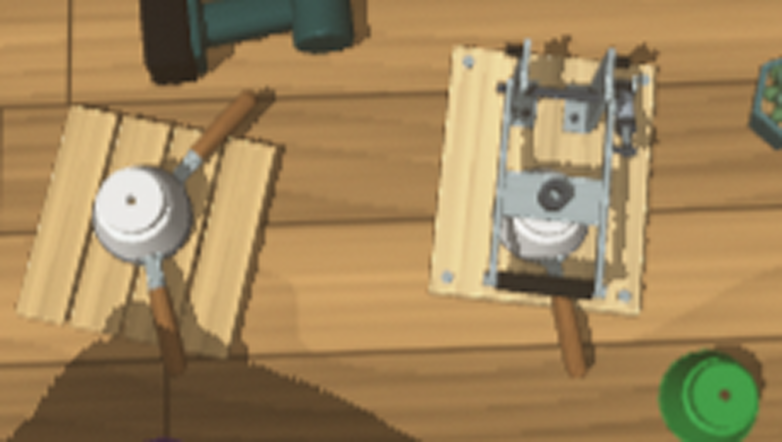

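View pics/scene_c.png

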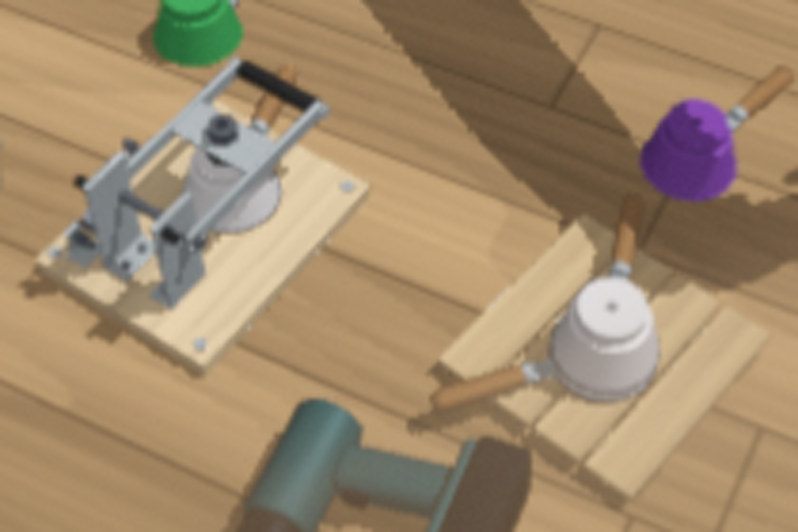

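```bash
python3 - <<'E'
from h import *
np.set_printoptions(precision=4,suppress=True)
t=cam('top');s=cam('scene')
tp=lambda x,y:(x/3.4+215-.35,y/3.4+140-.35)
sp=lambda x,y:(x/3.8+220-.37,y/3.8+145-.37)
def tri(a,b):
    (o1,d1),(o2,d2)=ray(t,tp(*a)),ray(s,sp(*b))
    d1/=np.linalg.norm(d1);d2/=np.linalg.norm(d2)
    A=np.stack([d1,-d2],1);k=np.linalg.lstsq(A,o2-o1,rcond=None)[0]
    p,q=o1+k[0]*d1,o2+k[1]*d2; return (p+q)/2,np.linalg.norm(p-q)
for n,a,b in [('foot hole',(131,200),(612,307)),('handleA end',(178,370),(632,200)),('handleB end',(260,95),(437,402)),
 ('barL',(497,282),(318,108)),('barR',(592,292),(241,67)),('jig pan handle end',(578,372),(288,72)),('bush',(555,194),(222,128))]:
    print(n,*tri(a,b))
print('hole@.092',onz(t,tp(131,200),.092),onz(s,sp(612,307),.092))
for z in (.0465,.0325): print('A',z,onz(t,tp(176,371),z),onz(s,sp(631,198),z),'B',onz(t,tp(258,96),z),onz(s,sp(437,402),z))
print('screws',[onz(t,tp(*p),.018)[:2] for p in [(468,62),(643,77),(447,277),(625,296)]])
print('corners',[onz(t,tp(*p),.018)[:2] for p in [(455,45),(657,67),(430,292),(640,312)]])
print('bar z.099',onz(t,tp(495,282),.095),onz(t,tp(594,292),.095))
print('hinge pins z.09',onz(t,tp(500,88),.09),onz(t,tp(630,93),.09))
E
```

```text
foot hole [0.5778 0.1955 0.0896] 0.0009554562753239117
handleA end [0.4351 0.1616 0.0447] 0.00015386923007299877
handleB end [0.6853 0.0913 0.0282] 0.00946938820790107
barL [ 0.4955 -0.1145  0.0859] 0.0031230688560177893
barR [ 0.4845 -0.1963  0.0882] 0.0011345663646794733
jig pan handle end [ 0.4225 -0.1886  0.0262] 0.0008017514943927244
bush [ 0.5664 -0.1667  0.1053] 0.0016235099176206528
hole@.092 [0.5774 0.1946 0.092 ] [0.5792 0.1964 0.092 ]
A 0.0465 [0.4341 0.163  0.0465] [0.4348 0.1604 0.0465] B [0.6805 0.0874 0.0465] [0.6937 0.1003 0.0465]
A 0.0325 [0.4355 0.1649 0.0325] [0.4237 0.1577 0.0325] B [0.6848 0.0884 0.0325] [0.6861 0.0968 0.0325]
screws [array([ 0.7154, -0.1074]), array([ 0.6949, -0.2697]), array([ 0.5129, -0.078 ]), array([ 0.4899, -0.2372])]
corners [array([ 0.7325, -0.0961]), array([ 0.7042, -0.2835]), array([ 0.4997, -0.062 ]), array([ 0.475 , -0.2495])]
bar z.099 [ 0.4947 -0.1133  0.095 ] [ 0.4833 -0.1963  0.095 ]
hinge pins z.09 [ 0.6669 -0.1278  0.09  ] [ 0.6583 -0.2411  0.09  ]
```

```bash
python3 - <<'E'
from h import *
np.set_printoptions(precision=4,suppress=True)
T=pose();print(T)
z=T[:3,2];print('jaw az',np.degrees(np.arctan2(z[1],z[0])))
d=np.array([.578,.195,.205])-T[:3,3];print(d/.03)
d=np.array([.565,-.166,.26])-T[:3,3];print(d/.03)
E
```

```text
[[-0.0011 -0.9235  0.3837  0.2012]
 [-0.0019  0.3837  0.9235  0.4843]
 [-1.      0.0003 -0.0021  0.2382]
 [ 0.      0.      0.      1.    ]]
jaw az 67.43754599548149
[12.5604 -9.6443 -1.1076]
[ 12.1271 -21.6777   0.7257]
```

>>> {"api": "send_rows", "payload": {
  "moves": [
    [0,12.56,-9.64,-1.1,0,0,-75.6],
    [0,12.56,-9.64,-1.1,0,0,-75.6],
    [0,12.56,-9.64,-1.1,0,0,-75.6],
    [0,12.56,-9.64,-1.1,0,0,-75.6],
    [0,12.56,-9.64,-1.1,0,0,-75.6],
    [0,12.56,-9.64,-1.1,0,0,-75.6],
    [0,12.56,-9.64,-1.1,0,0,-75.6],
    [0,12.56,-9.64,-1.1,0,0,-75.6]
  ]
}}

```text
time: 0.9
position: [0.5191, 0.2402, 0.2108]
ee_rot: [-174.6, 89.9, -176.3]
force: [-0.0, 1.2, 0.6]
finger_gap: 0.0855
```

>>> {"api": "send_rows", "payload": {
  "moves": [
    [0,1.9,-1.5,-0.2,0,0,-6.5],
    [0,1.9,-1.5,-0.2,0,0,-6.5],
    [0,1.9,-1.5,-0.2,0,0,-6.5],
    [0,1.9,-1.5,-0.2,0,0,-6.5]
  ]
}}

```text
time: 1.3
position: [0.5746, 0.1965, 0.2046]
ee_rot: [-173.6, 89.9, 178.5]
force: [-0.0, -0.4, 0.4]
finger_gap: 0.0852
```

```bash
python3 - <<'E'
from h import *
np.set_printoptions(precision=4,suppress=True)
s=r.read_state();im=r.snapshot('wrist');np.save('pics/Tw1.npy',pose(s))
print(s['time'],s['position'],s['ee_rot'],s['joints'])
cv2.imwrite('pics/w1.png',im)
E
```

```text
1.3 [0.5746 0.1965 0.2046] [-173.5936   89.8578  178.5314] [ 12.5351  15.0516  15.4928  90.5791   0.0344 110.41  ]
```

View pics/w1.png

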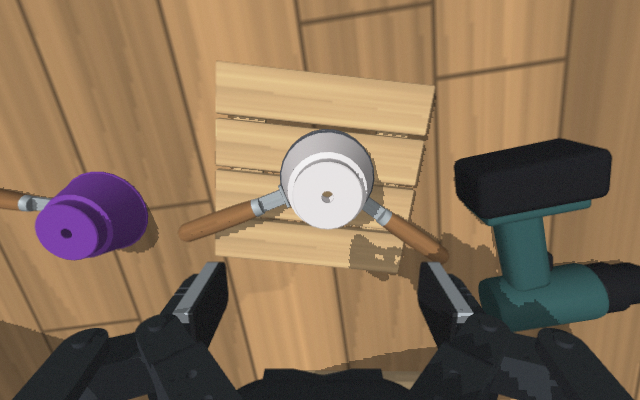

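```bash
python3 - <<'E'
from h import *
np.set_printoptions(precision=4,suppress=True)
C=cam('wrist',np.load('pics/Tw1.npy'));im=cv2.imread('pics/w1.png')
g=im.min(2);m=(g>205).astype(np.uint8)
n,l,st,ce=cv2.connectedComponentsWithStats(m)
i=l[190,310];print(st[i])
c=max(cv2.findContours((l==i).astype(np.uint8),0,1)[0],key=cv2.contourArea)
e=cv2.fitEllipse(c);print(e, onz(C,e[0],.092))
o=onz(C,(327,197),.092);print('hole',o)
for uv,z in(((181,235),.0465),((443,256),.0325)):
  p=onz(C,uv,z);v=p-o;print(p,np.hypot(*v[:2]),np.degrees(np.arctan2(v[1],v[0])))
print('to bar',(np.array([.490,-.1555,.2])-r.read_state()['position'])/.03)
E
```

```text
[ 288  152   79   77 4223]
((326.2208251953125, 191.49789428710938), (71.50485229492188, 75.0347900390625), 71.7730941772461) [0.5775 0.1999 0.092 ]
hole [0.5775 0.1954 0.092 ]
[0.4313 0.1616 0.0465] 0.15007127503292572 -166.98349397058914
[0.6856 0.0966 0.0325] 0.1464381013978401 -42.41493058077104
to bar [ -2.8077 -11.757   -0.1708]
```

>>> {"api": "send_rows", "payload": {
  "moves": [
    [0,0,-1.4,1.2,0,0,0],
    [0,-1.4,-6,1.4,0,0,0],
    [0,-2.0,-11.7,1.4,0,0,0],
    [0,-2.0,-11.7,1.4,0,0,0],
    [0,-2.0,-11.7,1.4,0,0,0],
    [0,-2.0,-11.7,1.4,0,0,0],
    [0,-2.0,-11.7,1.4,0,0,0],
    [0,-2.0,-11.7,1.4,0,0,0]
  ]
}}

```text
time: 2.15
position: [0.5138, -0.1564, 0.2482]
ee_rot: [-63.8, 89.9, -71.7]
force: [-0.2, 0.6, -0.3]
finger_gap: 0.0854
```

>>> {"api": "send_rows", "payload": {
  "moves": [
    [0,0,0,0,0,0,0],
    [0.3,0,0,0,0,0,0],
    [0.3,0,0,0,0,0,0]
  ]
}}

```text
time: 2.45
position: [0.5152, -0.1523, 0.2479]
ee_rot: [61.5, 90.0, 53.8]
force: [-0.4, -0.4, -0.7]
finger_gap: 0.0602
```

```bash
python3 - <<'E'
from h import *
np.set_printoptions(precision=4,suppress=True)
s=r.read_state();im=r.snapshot('wrist');np.save('pics/Tw2.npy',pose(s))
print(s['time'],s['position'],s['ee_rot'],s['joints'],s['finger_gap'])
cv2.imwrite('pics/w2.png',im)
E
```

```text
2.45 [ 0.5152 -0.1523  0.2479] [61.4948 89.9622 53.8237] [-23.6401   4.702    8.7109  94.0008   0.0369  74.031 ] 0.06015790515816546
```

View pics/w2.png

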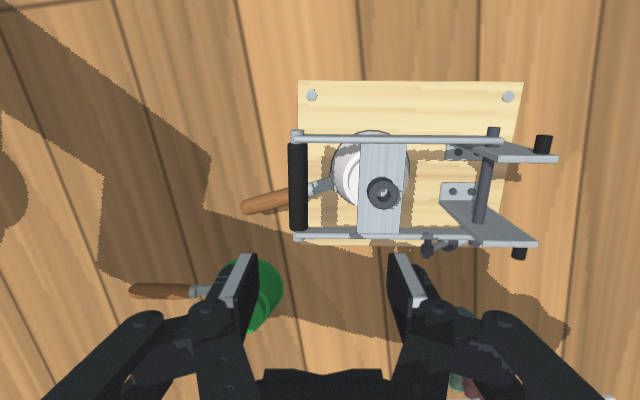

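```bash
python3 - <<'E'
from h import *
np.set_printoptions(precision=4,suppress=True)
T=np.load('pics/Tw2.npy');C=cam('wrist',T)
a,b=onz(C,(298,143),.09),onz(C,(299,231),.09);m=(a+b)/2;d=a-b
yaw=np.degrees(np.arctan2(d[1],d[0]))-90;print('bar',a,b,m,np.linalg.norm(d),'yaw',yaw)
sc=[onz(C,p,.018)[:2] for p in((312,95),(508,97))];d=sc[1]-sc[0];print(sc,np.degrees(np.arctan2(d[1],d[0])))
yw=np.radians(-8);ex=np.array([np.cos(yw),np.sin(yw)])
print('origin',m[:2]+.075*ex,'hinge',m[:2]+.17*ex)
print('hinge seen',onz(C,(493,135),.09),onz(C,(474,233),.09))
e=onz(C,(243,207),.018+.0125);print('handle end',e)
g=np.r_[m[:2],.09-.011]
print('move',(g-T[:3,3])/.03)
E
```

```text
bar [ 0.4981 -0.1148  0.09  ] [ 0.4859 -0.1984  0.09  ] [ 0.492  -0.1566  0.09  ] 0.08449548535451938 yaw -8.306688304604023
[array([ 0.5138, -0.0773]), array([ 0.7168, -0.1071])] -8.373961574154547
origin [ 0.5663 -0.167 ] hinge [ 0.6604 -0.1803]
hinge seen [ 0.6678 -0.1308  0.09  ] [ 0.6523 -0.2226  0.09  ]
handle end [ 0.4198 -0.1862  0.0305]
move [-0.7705 -0.1451 -5.6289]
```

>>> {"api": "send_rows", "payload": {
  "moves": [
    [0.35,-0.77,-0.15,-1.0,0,0,-0.6],
    [0.35,-0.77,-0.15,-2.5,0,0,-0.6],
    [0.35,-0.77,-0.15,-4.0,0,0,-0.6],
    [0.35,-0.77,-0.15,-5.3,0,0,-0.6],
    [0.35,-0.77,-0.15,-5.6,0,0,-0.6],
    [0.35,-0.77,-0.15,-5.6,0,0,-0.6]
  ]
}}

```text
time: 3.1
position: [0.4906, -0.1569, 0.078]
ee_rot: [161.9, 89.8, 153.6]
force: [-0.0, 0.5, 0.6]
finger_gap: 0.0557
```

>>> {"api": "send_rows", "payload": {
  "moves": [
    [1,0,0,0,0,0,0],
    [1,0,0,0,0,0,0],
    [1,0,0,0,0,0,0],
    [1,0,0,0,0,0,0],
    [1,0,0,0,0,0,0]
  ],
  "grip_force": 40
}}

```text
time: 3.6
position: [0.4913, -0.159, 0.0826]
ee_rot: [-112.6, 89.9, -121.1]
force: [-6.4, 1.4, 7.6]
finger_gap: 0.0164
```

>>> {"api": "send_rows", "payload": {
  "moves": [
    [1,0.03,0,0.57,0,0,0],
    [1,0.11,-0.02,1.13,0,0,0],
    [1,0.25,-0.04,1.68,0,0,0],
    [1,0.44,-0.06,2.21,0,0,0],
    [1,0.69,-0.1,2.72,0,0,0],
    [1,0.98,-0.14,3.2,0,0,0]
  ]
}}

```text
time: 4.2
position: [0.5146, -0.1624, 0.1737]
ee_rot: [-175.8, 89.0, 175.7]
force: [-13.5, -0.9, -3.6]
finger_gap: 0.0165
```

>>> {"api": "send_rows", "payload": {
  "moves": [
    [1,0.34,-0.05,0.45,0,0,0],
    [1,0.72,-0.1,0.87,0,0,0],
    [1,1.14,-0.16,1.24,0,0,0],
    [1,1.6,-0.23,1.57,0,0,0],
    [1,2.09,-0.3,1.85,0,0,0],
    [1,2.6,-0.37,2.08,0,0,0],
    [1,3.13,-0.45,2.26,0,0,0]
  ]
}}

```text
time: 4.9
position: [0.614, -0.1769, 0.2515]
ee_rot: [-38.2, 89.7, -46.6]
force: [-7.0, 0.3, 0.6]
finger_gap: 0.0161
```

>>> {"api": "send_rows", "payload": {
  "moves": [
    [1,0.54,-0.08,0.12,0,0,0],
    [1,0.82,-0.12,0.16,0,0,0],
    [1,0.82,-0.12,0.16,0,0,0]
  ]
}}

```text
time: 5.2
position: [0.643, -0.1811, 0.2553]
ee_rot: [-13.1, 89.3, -21.5]
force: [0.5, -0.4, 10.0]
finger_gap: 0.0163
```

>>> {"api": "send_rows", "payload": {
  "moves": [
    [0.3,0,0,0,0,0,0],
    [0.1,0,0,0.0,0,0,0],
    [0,0,0,0.3,0,0,0],
    [0,0,0,0.9,0,0,0],
    [0,0,0,1.6,0,0,0],
    [0,0,0,2,0,0,0],
    [0,0,0,2,0,0,0]
  ]
}}

```text
time: 5.9
position: [0.6397, -0.18, 0.3106]
ee_rot: [-19.0, 89.9, -27.4]
force: [-0.3, 0.3, 0.8]
finger_gap: 0.0854
```

```bash
python3 - <<'E'
from h import *
s=r.read_state();print(s['position'],s['joints'],s['time'])
im=r.snapshot('wrist');np.save('pics/Tw3.npy',pose(s))
b=r.snapshot('scene')[120:270,200:400]
cv2.imwrite('pics/w3.png',im)
cv2.imwrite('pics/c3.png',np.hstack([cv2.resize(im,(440,275)),cv2.resize(b,(360,275))]))
E
```

```text
[ 0.63965078 -0.18003097  0.3106356 ] [-2.14915867e+01  2.82411325e+01  4.48218762e+01  1.06458595e+02
 -1.27272790e-02  7.69318922e+01] 5.9
```

View pics/c3.png

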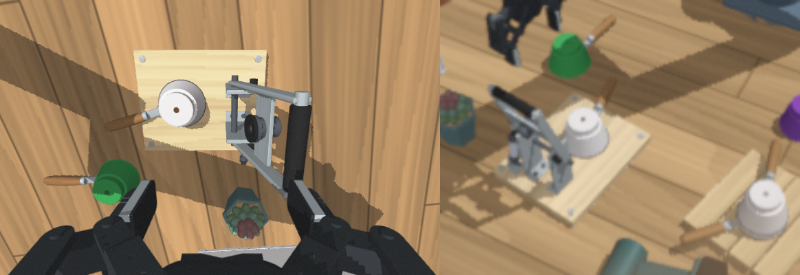

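```bash
python3 - <<'E'
from h import *
np.set_printoptions(precision=4,suppress=True)
T=np.load('pics/Tw3.npy');C=cam('wrist',T);im=cv2.imread('pics/w3.png')
p=im[140:180,235:280].astype(int); m=(p.max(2)<170)&(np.hypot(*(np.indices(p.shape[:2])-np.array([20,21])[:,None,None]))<9)
ys,xs=np.nonzero(m);print(len(xs));uv=(xs.mean()+235,ys.mean()+140);print(uv)
h=onz(C,uv,.076);print('hole',h)
B=(im.astype(int));hm=((B[...,2]-B[...,0]>60)&(B[...,2]<190)).astype(np.uint8)
for q in((155,182),):
  e=onz(C,q,.0305);v=e-h;print(e,np.hypot(*v[:2]),np.degrees(np.arctan2(v[1],v[0])))
P=r.read_state()['position']
print((h-P)/.03)
E
```

```text
53
(np.float64(255.9811320754717), np.float64(159.62264150943395))
hole [ 0.566 -0.165  0.076]
[ 0.4208 -0.1828  0.0305] 0.14629355740457156 -173.0227334144633
[-2.4477  0.4966 -7.7296]
```

>>> {"api": "send_rows", "payload": {
  "moves": [
    [0,-1.4,0.3,0.0,0,0,0],
    [0,-2.45,0.48,-0.5,0,0,0],
    [0,-2.45,0.48,-2.0,0,0,0],
    [0,-2.45,0.48,-3.5,0,0,0],
    [0,-2.45,0.48,-5.0,0,0,0],
    [0,-2.45,0.48,-6.2,0,0,0],
    [0,-2.45,0.48,-6.6,0,0,0],
    [0,-2.45,0.48,-6.6,0,0,0]
  ]
}}

```text
time: 6.8
position: [0.5636, -0.1644, 0.1066]
ee_rot: [165.8, 89.6, 157.4]
force: [-0.2, -0.9, 0.8]
finger_gap: 0.085
```

```bash
python3 - <<'E'
from h import *
np.set_printoptions(precision=4,suppress=True)
s=r.read_state();im=r.snapshot('wrist');T=pose(s);C=cam('wrist',T)
print(s['position'],s['ee_rot'],s['force'])
cv2.imwrite('pics/w4.png',im[90:400,60:580])
print('exp hole',proj(C,(.566,-.1655,.076)))
E
```

```text
[ 0.5636 -0.1644  0.1066] [165.797   89.5655 157.3761] [-0.2274 -0.9395  0.77  ]
exp hole [327.8802 242.8719]
```

View pics/w4.png

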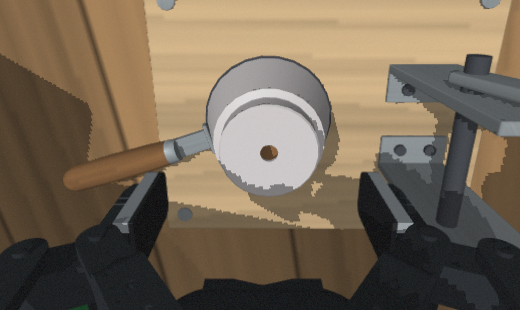

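>>> {"api": "send_rows", "payload": {
  "moves": [
    [0,0.08,-0.03,-0.5,0,0,0],
    [0,0.08,-0.03,-1.0,0,0,0],
    [0,0.08,-0.03,-1.3,0,0,0],
    [0,0.08,-0.03,-1.3,0,0,0]
  ]
}}

```text
time: 7.25
position: [0.5674, -0.1659, 0.0691]
ee_rot: [165.9, 89.8, 157.4]
force: [-1.4, -0.1, -0.3]
finger_gap: 0.0851
```

>>> {"api": "send_rows", "payload": {
  "moves": [
    [0.4,0,0,0,0,0,0],
    [0.4,0,0,0,0,0,0],
    [0.4,0,0,0,0,0,0],
    [0.4,0,0,0,0,0,0]
  ],
  "grip_force": 30
}}

```text
time: 7.65
position: [0.5684, -0.1666, 0.0723]
ee_rot: [-106.2, 90.0, -114.6]
force: [-4.4, 1.3, 5.2]
finger_gap: 0.054
```

>>> {"api": "send_rows", "payload": {
  "moves": [
    [0.7,0,0,0,0,0,0],
    [0.7,0,0,0.1,0,0,0],
    [0.7,0,0,0.3,0,0,0],
    [0.7,0,0,0.7,0,0,0],
    [0.7,0,0,1.1,0,0,0],
    [0.7,0,0,1.5,0,0,0]
  ],
  "grip_force": 50
}}

```text
time: 8.25
position: [0.5692, -0.1666, 0.1177]
ee_rot: [-9.0, 89.9, -17.5]
force: [0.4, -0.3, -1.6]
finger_gap: 0.0529
```

>>> {"api": "send_rows", "payload": {
  "moves": [
    [0.7,0,0,0.5,0,0,0],
    [0.7,0,0,1.0,0,0,0],
    [0.7,0,0,1.5,0,0,0],
    [0.7,0,0,2,0,0,0],
    [0.7,0,0,2,0,0,0]
  ]
}}

```text
time: 8.75
position: [0.5704, -0.1672, 0.18]
ee_rot: [-14.4, 89.7, -22.8]
force: [0.8, -0.9, -2.1]
finger_gap: 0.0529
```

```bash
python3 - <<'E'
from h import *
np.set_printoptions(precision=4,suppress=True)
s=r.read_state();im=r.snapshot('wrist');T=pose(s);C=cam('wrist',T);np.save('pics/Tw5.npy',T)
print(s['position'],s['ee_rot'],s['force'],s['finger_gap'])
cv2.imwrite('pics/w5f.png',im);b=r.snapshot('scene')[90:250,210:400]
cv2.imwrite('pics/w5.png',np.hstack([im[90:400,60:510],cv2.resize(b,(350,310))]))
E
```

```text
[ 0.5704 -0.1672  0.18  ] [-14.4002  89.6526 -22.817 ] [ 0.827  -0.9088 -2.1098] 0.052921180741313155
```

View pics/w5.png

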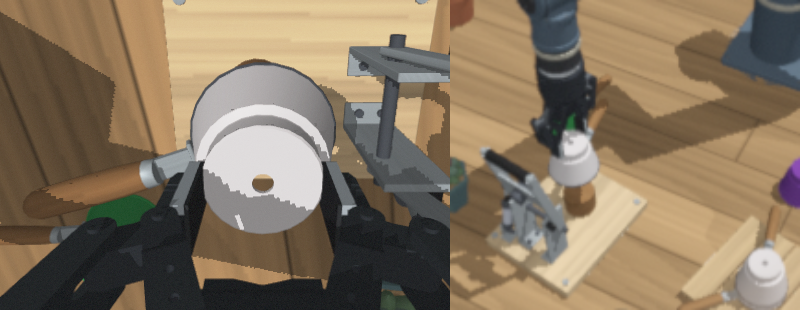

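```bash
python3 - <<'E'
from h import *
np.set_printoptions(precision=4,suppress=True)
T=np.load('pics/Tw5.npy');C=cam('wrist',T)
zt=T[2,3]+.0037
h=onz(C,(322.5,273),zt);print('hole',h,'off',h-T[:3,3])
g=(T[:3,:3].T@(h-T[:3,3]));print('tool',g)
for uv in((85,294),):
  e=onz(C,uv,zt-.058+.0125);v=e-h;print(e,np.hypot(*v[:2]),np.degrees(np.arctan2(v[1],v[0])))
im=cv2.imread('pics/w5f.png')
# rim outline check: expected rim circle centre/left/right/far
for a in(0,45,90,135,180): 
  c=h+np.array([.044*np.cos(np.radians(a)),.044*np.sin(np.radians(a)),-.058]);print(a,proj(C,c).round(1))
for a in (0,90,180,270):
  c=h+np.array([.028*np.cos(np.radians(a)),.028*np.sin(np.radians(a)),0]);print('foot',a,proj(C,c).round(1))
E
```

```text
hole [ 0.5704 -0.1663  0.1837] off [-0.      0.0009  0.0037]
tool [-0.0037  0.0009 -0.0002]
[ 0.421  -0.1856  0.1382] 0.150625376899497 -172.6465010533319
0 [393.1 213.7]
45 [366.9 167.5]
90 [310.8 153.6]
135 [262.4 182.6]
180 [252.1 233.2]
foot 0 [384.4 264.9]
foot 90 [312.9 215.7]
foot 180 [261.6 281.1]
foot 270 [331.1 324.2]
```

>>> {"api": "send_rows", "payload": {
  "moves": [
    [0.7,0.02,0.5,0.4,0,0,3],
    [0.7,0.04,1.5,0.6,0,0,9],
    [0.7,0.08,2.6,0.6,0,0,15],
    [0.7,0.1,3.7,0.6,0,0,21],
    [0.7,0.12,4.8,0.6,0,0,27],
    [0.7,0.14,5.9,0.6,0,0,33],
    [0.7,0.16,7.0,0.6,0,0,39],
    [0.7,0.18,8.0,0.6,0,0,45]
  ]
}}

```text
time: 9.65
position: [0.5731, 0.0762, 0.1938]
ee_rot: [116.9, 89.9, 153.9]
force: [0.1, 0.0, -1.9]
finger_gap: 0.0533
```

>>> {"api": "send_rows", "payload": {
  "moves": [
    [0.7,0.02,1.0,0,0,0,6],
    [0.7,0.04,2.0,0,0,0,12],
    [0.7,0.06,2.9,0,0,0,18],
    [0.7,0.07,3.6,0,0,0,21.5],
    [0.7,0.07,4.0,0,0,0,22.6],
    [0.7,0.07,4.07,0,0,0,22.6],
    [0.7,0.07,4.07,0,0,0,22.6],
    [0.7,0.07,4.07,0,0,0,22.6]
  ]
}}

```text
time: 10.45
position: [0.5762, 0.1947, 0.1941]
ee_rot: [-177.3, 90.0, -118.2]
force: [-0.8, -0.2, -2.6]
finger_gap: 0.0536
```

```bash
python3 - <<'E'
from h import *
np.set_printoptions(precision=4,suppress=True)
s=r.read_state();im=r.snapshot('wrist');T=pose(s);np.save('pics/Tw6.npy',T);C=cam('wrist',T)
z=T[:3,2];print(s['time'],s['position'],s['force'],s['finger_gap'],'az',np.degrees(np.arctan2(z[1],z[0])),'tilt',T[:3,0],s['joints'])
h=T[:3,3]+T[:3,:3]@[-.0037,.0009,-.0002];print('pan centre',h,(np.array([.5775,.1954,.106])-h)/.03)
cv2.imwrite('pics/w6f.png',im);cv2.imwrite('pics/w6.png',im)
print('mid handle exp',proj(C,(.4313,.1616,.0465)),'low',proj(C,(.6856,.0966,.0325)))
E
```

```text
10.45 [0.5762 0.1947 0.1941] [-0.8057 -0.1582 -2.6106] 0.05355098625786827 az 59.11087761432903 tilt [-0.0004 -0.0007 -1.    ] [12.3762 15.008  14.2538 89.2739 -0.0328 43.2653]
pan centre [0.5753 0.195  0.1978] [ 0.0741  0.0124 -3.0607]
mid handle exp [191.9254  52.3376] low [296.7692 312.16  ]
```

View pics/w6.png

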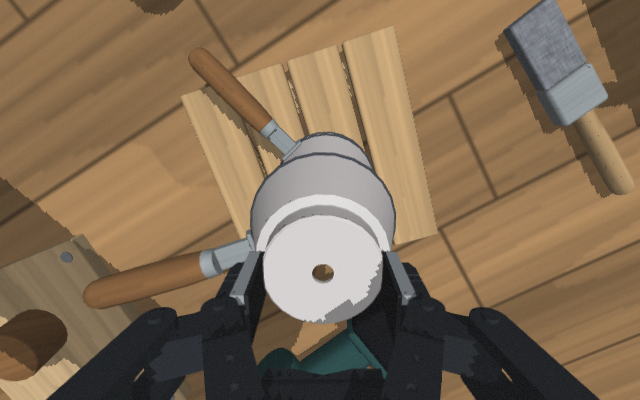

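>>> {"api": "send_rows", "payload": {
  "moves": [
    [0.7,0.07,0.01,-0.4,0,0,0],
    [0.7,0.07,0.01,-0.8,0,0,0],
    [0.7,0.07,0.01,-1.1,0,0,0],
    [0.7,0.07,0.01,-1.1,0,0,0]
  ]
}}

```text
time: 10.9
position: [0.5766, 0.1953, 0.1579]
ee_rot: [133.4, 89.7, -167.4]
force: [-0.6, 1.1, -2.5]
finger_gap: 0.0532
```

```bash
cat > chk.py <<'E'
from h import *
np.set_printoptions(precision=4,suppress=True)
s=r.read_state();T=pose(s);h=T[:3,3]+T[:3,:3]@[-.0037,.0009,-.0002]
print(s['force'],s['wrist_torque'],'pan centre',h,(np.array([.5775,.1954,.106])-h)/.03)
E
python3 chk.py
```

```text
[-0.6167  1.1396 -2.4724] [-0.0109  0.0476 -0.0199] pan centre [0.5757 0.1956 0.1616] [ 0.0585 -0.0062 -1.8532]
```

>>> {"api": "send_rows", "payload": {
  "moves": [
    [0.7,0.05,0,-0.2,0,0,0],
    [0.7,0.05,0,-0.5,0,0,0],
    [0.7,0.05,0,-0.8,0,0,0],
    [0.7,0.05,0,-1.1,0,0,0],
    [0.7,0.05,0,-1.4,0,0,0],
    [0.7,0.05,0,-1.4,0,0,0]
  ]
}}

```text
time: 11.5
position: [0.5784, 0.1957, 0.1168]
ee_rot: [133.1, 89.8, -167.8]
force: [-0.2, -0.5, -2.5]
finger_gap: 0.0533
```

```bash
python3 chk.py
```

```text
[-0.1789 -0.5124 -2.4783] [ 0.0294 -0.0045 -0.0717] pan centre [0.5776 0.196  0.1205] [-0.0022 -0.0193 -0.4836]
```

>>> {"api": "send_rows", "payload": {
  "moves": [
    [0.7,0,-0.02,-0.1,0,0,0],
    [0.7,0,-0.02,-0.2,0,0,0],
    [0.7,0,-0.02,-0.3,0,0,0],
    [0.7,0,-0.02,-0.4,0,0,0],
    [0.7,0,-0.02,-0.4,0,0,0]
  ]
}}

```text
time: 12.0
position: [0.5795, 0.1953, 0.1067]
ee_rot: [133.2, 90.0, -167.6]
force: [0.3, -1.1, -2.3]
finger_gap: 0.0534
```

```bash
python3 chk.py
```

```text
[ 0.2663 -1.1309 -2.3279] [ 0.0321 -0.0357  0.0086] pan centre [0.5786 0.1956 0.1104] [-0.0377 -0.0053 -0.1458]
```

Free still; creep on with small steps until contact shows in the force.

>>> {"api": "send_rows", "payload": {
  "moves": [
    [0.7,-0.03,0,-0.05,0,0,0],
    [0.7,-0.03,0,-0.1,0,0,0],
    [0.7,-0.03,0,-0.15,0,0,0],
    [0.7,-0.03,0,-0.15,0,0,0]
  ]
}}

```text
time: 12.4
position: [0.579, 0.1954, 0.1027]
ee_rot: [-36.7, 90.0, 22.5]
force: [0.3, 0.6, -0.8]
finger_gap: 0.0534
```

```bash
python3 chk.py
```

```text
[ 0.3443  0.5627 -0.7921] [0.0465 0.0107 0.0587] pan centre [0.5781 0.1957 0.1064] [-0.0195 -0.0089 -0.0148]
```

>>> {"api": "send_rows", "payload": {
  "moves": [
    [0.7,0,0,-0.04,0,0,0],
    [0.7,0,0,-0.08,0,0,0],
    [0.7,0,0,-0.08,0,0,0]
  ]
}}

```text
time: 12.7
position: [0.5792, 0.1953, 0.1025]
ee_rot: [-56.1, 89.9, 3.1]
force: [-2.5, -0.2, 5.3]
finger_gap: 0.0532
```

```bash
python3 chk.py
```

```text
[-2.5382 -0.2225  5.2721] [-0.1902  0.6307 -0.0017] pan centre [0.5783 0.1956 0.1062] [-0.0265 -0.0076 -0.0072]
```

>>> {"api": "send_rows", "payload": {
  "moves": [
    [0.3,0,0,0,0,0,0],
    [0.25,0,0,0,0,0,0],
    [0.1,0,0,0,0,0,0],
    [0,0,0,0,0,0,0],
    [0,0,0,0.0,0,0,0],
    [0,0,0,0.6,0,0,0],
    [0,0,0,1.8,0,0,0],
    [0,0,0,3,0,0,0]
  ]
}}

```text
time: 13.5
position: [0.578, 0.1952, 0.1899]
ee_rot: [133.6, 89.8, -167.2]
force: [0.5, 0.7, 0.9]
finger_gap: 0.0853
```

>>> {"api": "send_rows", "payload": {
  "moves": [
    [0,-1,0.5,0.8,0,0,0],
    [0,-2.5,1.5,1.5,0,0,0],
    [0,-3,2,1.5,0,0,0],
    [0,-3,2,1.5,0,0,0]
  ]
}}

```text
time: 13.9
position: [0.4871, 0.2578, 0.2376]
ee_rot: [-15.9, 89.8, 43.5]
force: [0.3, 0.2, -0.4]
finger_gap: 0.0856
```

```bash
python3 - <<'E'
from h import *
s=r.read_state();print(s['time'],s['position'],s['finger_gap'])
a=r.snapshot('wrist');np.save('pics/Tw7.npy',pose(s));cv2.imwrite('pics/w7.png',a)
b=r.snapshot('scene');cv2.imwrite('pics/s7.png',b);cv2.imwrite('pics/t7.png',r.snapshot('top'))
cv2.imwrite('pics/c7.png',np.hstack([cv2.resize(a,(440,275)),cv2.resize(b[140:290,220:420],(360,275),interpolation=2)]))
E
```

```text
13.9 [0.48713041 0.25778844 0.23762047] 0.08557311455484139
```

View pics/c7.png

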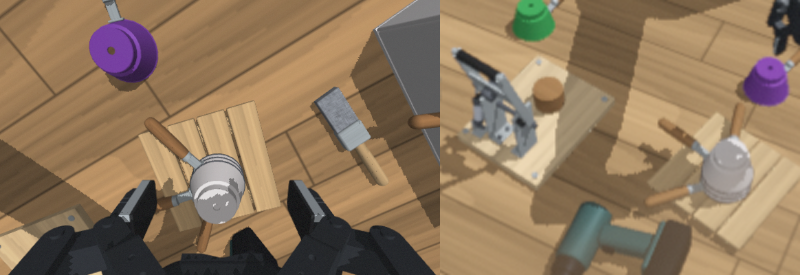

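```bash
python3 - <<'E'
from h import *
np.set_printoptions(precision=4,suppress=True)
s0,s7=[cv2.imread(f'pics/{n}.png') for n in('scene0','s7')]
t0,t7=[cv2.imread(f'pics/{n}.png') for n in('top0','t7')]
for n,C in(('scene',cam('scene')),('top',cam('top'))):
  print(n,'exp hole seated',proj(C,(.578,.1955,.106)),'14mm high',proj(C,(.578,.1955,.12)))
def tm(a,b,x,y,w=9):
  t=a[y-w:y+w+1,x-w:x+w+1];q=cv2.matchTemplate(b[y-w-6:y+w+7,x-w-6:x+w+7],t,5);_,v,_,l=cv2.minMaxLoc(q);return v,l[0]-6,l[1]-6
print('scene mid/low handle, slat, brush, drill',[tm(s0,s7,*p) for p in((386,198),(337,250),(414,237),(440,285),(300,270))])
print('top mid/low handle, drill,brush,plant',[tm(t0,t7,*p) for p in((265,240),(288,172),(290,145),(185,190),(450,168))])
a=cv2.resize(s7[165:265,320:430],(440,400),interpolation=2);b=cv2.resize(t7[150:250,215:305],(360,400),interpolation=2)
cv2.imwrite('pics/c8.png',np.hstack([a,b]))
E
```

```text
scene exp hole seated [381.0704 222.3257] 14mm high [381.5755 219.592 ]
top exp hole seated [252.052  197.2124] 14mm high [251.1997 196.13  ]
scene mid/low handle, slat, brush, drill [(0.5603567957878113, 0, 0), (0.42258498072624207, 0, 0), (0.9971767663955688, 0, 0), (0.9996042847633362, 0, 0), (0.995064914226532, 0, 0)]
top mid/low handle, drill,brush,plant [(0.5661535859107971, 1, 0), (0.6723658442497253, 0, 0), (0.9995535612106323, 0, 0), (0.3951391875743866, -6, 6), (0.9989730715751648, 0, 0)]
```

View pics/c8.png

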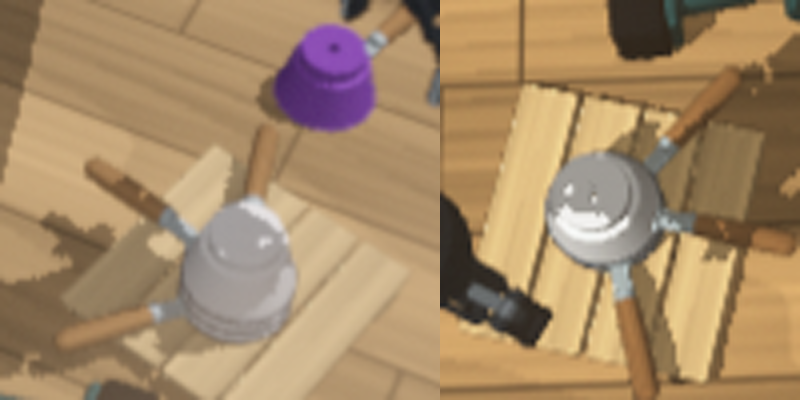

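```bash
python3 -c "
from plant import r
print(r.job_done(), r.read_state()['time'])"
```

```text
the job is handed in; nothing more can be done
the job is handed in; nothing more can be done
```

The drilled pan is nested mouth down on the stack of two, the clamp arm is standing open, and the job was handed in at about 14 s of the 51 s allowed.

**What I did:** I gripped the clamp crossbar and lifted it past the point where the spring takes over, and it went to its open stop. I then gripped the pan by its foot, lifted it off the block, turned it by about 67° and lowered it in small steps until the force showed contact. Only then did I release it.

**Last checks:**
- **Seating:** at contact the foot top was at 106.2 mm, against 106 mm expected for a fully seated pan. The pictures show evenly spaced rims.
- **Handle:** it points to about 255°, some 60° from each of the two handles under it.
- **Clamp arm:** it is still standing open in the last scene picture.
- **Stack and other items:** the riser, drill, plant and brush showed no shift, matching their first pictures at 0 px.

**Less certain:**
- **Handles under the new pan:** they matched at 0 to 1 px, but with weak correlation because the shadows changed. The evidence that they stayed put is therefore weaker.
- **Brush:** in the top view the brush match failed, I think because the arm was in the way. The scene view confirms it did not move.
- **Pan height after release:** I did not measure it separately.

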